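# Load the medal blank into the laser marker's tray and shut the tray

### The arm

A 6-joint arm with a two-finger parallel gripper is mounted at the origin on the work surface. World frame = base frame: x ahead of the robot, y to its left, z up, the work surface at z = 0. Lengths are in m, angles in rad, forces in N, time in s.
With the tool pointing down it reaches from about 0.25 to 0.725 m from the base axis. Payload 4 kg.
Tool frame: the origin (TCP) lies midway between the tips of the shut fingers; the grasp point (between the pads) lies behind it (ctrl.grip_depth is the z of the grasp point in the tool frame, in m); z points along the fingers, y is the line along which they close (so a half turn about z gives the same grasp; the last joint's range is limited). The gripper opens to 85 mm and grips with 20 to 120 N. Pads are 22 mm wide; open, the fingers measure 114 mm over their backs; the gripper's body (76 mm by 85 mm) begins 54 mm behind the grasp point. The pads swing forward as they close: fully open they stand 13 mm farther back than shut.
Start: joints at [-1.101, 0.241, 0.005, 1.335, 0, 1.571], TCP at [0.226, -0.446, 0.198] pointing down, gripper open.
Joint ranges: [-2.72, 2.72], [-1.05, 1.87], [-1.09, 1.28], [-1.99, 2.15], [-1.42, 1.44], [-3.14, 3.14]. Speed limits (rad/s): [2.79, 2.79, 3.14, 3.14, 3.14, 3.14].

### API

Orientations are given as a rotation vector (axis times angle).
In Python, from cell import ctrl gives the robot as it stands.
- The arm moves only by the tool arm_command, never from a script. Its argument "steps" is a list of rows, each an object with "linear": the shift along the tool's x, y, z normalised to -1 to 1, where 1 is 120 mm, a list of three; "delta_rot": the turn, a rotation vector about the tool's x, y, z normalised to -1 to 1, where 1 is 2 pi rad, a list of three. A call has 1 to 20 rows; each row shifts and turns the commanded pose from where the row before left it, along the tool's axes as they then stand; what a row does not reach is not made up. A row lasts 1/8 s, in which the tool goes at most 62.5 mm and 10.7 degrees, less where a joint would pass 70% of its speed; a pose out of reach is approached as far as the arm can. A call with a number of a shift or a turn outside -1 to 1 is refused whole. A call with a gripper value outside its range is refused whole. "claw" is the gripper's target within -1 to 1 (shut at 1, half-way at 0, fully open at -1), set as the call begins (left out, the last holds). The fingers move at their own pace and stop on an object; "force" is the grip in N (left out, the last holds). Time passes only in rows, so rows that do not move let the fingers close. It gives the time, the measured TCP pose, the force, the opening and the grip force at its end, in the units of the state.
- ctrl.state(): the state, without advancing time (a new reading comes with each control period).
- ctrl.get_image(name): name is "side" or "top" or "wrist"; returns a dict with "image" (400x640x3 uint8, blue, green, red), "K" (3x3 intrinsics, pixels), "extrinsics" (4x4, takes a point from camera to world coordinates); the wrist camera has in their place "T_tool_cam" (4x4, takes a point from camera to tool coordinates, whose origin is the TCP and whose axes are the flange's). Camera axes: x right, y up, looking along -z (the intrinsics and any distortion apply to the point x, -y, -z); pixel columns grow to the right and rows downward; lengths in m; the calibration is good to about 2 mm. A picture is of the moment at which its call begins: read the wrist's pose just before it. There is no depth.
- ctrl.hand_in(): hands the job in; it is judged then, once.
Trained networks look in a picture, given as the dict that the camera call returned (one of the last four; its "shot" number tells which), for a name from the list of things; names that differ only in an ending like _2 or _b are one class to them, and where a whole thing is asked for, a point or a joint stands for the part that bears it (a point fixed in the world has none). Each returns a list of dicts, best first, with "confidence" (0 to 1); they miss things now and then, are a little off and sometimes report something else, mostly with a low value. They report only what shows in the picture. A call takes as long as a camera call. They do not tell look-alikes from the thing itself.
- ctrl.regions_of(picture, target): "region" (400x640 bool, what is visible of it) and "box" ([left, top, right, bottom] as shares, 0 to 1, of the picture: columns of its width, rows of its height, round what is visible of it).
- ctrl.pinpoint(picture, target): "at" ([row, column] as shares, 0 to 1, of the picture: columns of its width, rows of its height: a listed point, or the origin of a listed thing).
The state is a dict: "t": time; "joints": joint angles; "dq": joint speeds; "effort": joint torques, N m; "position": TCP position; "eef_rot": TCP orientation; "force": force on the tool from outside, world axes, zero at the start; "ft_torque": the same for the moment, N m; "opening": finger opening in m; "grip_force": force on a finger pad.
Only numpy, scipy, OpenCV 4.12 (cv2) and the standard library are available. Lean on these libraries where they do the work, as an engineer would, in place of code of your own. Each camera call takes 0.05 s, during which the arm holds its last target. There are 200 camera calls.

### The job

The laser marker's loading tray is out, its two tags are already in place and the round brass medal blank lies loose on the tray plate. With the fingertips push the blank across the plate, never picking it up, until it drops over the edge of the round pocket and lies flat and flush in it; then push the tray in by its front panel until it is fully home. Leave the tags in their pockets and everything else where it is.

Things in the scene. Friction and masses are not known exactly. Their poses are not given: they have to be found in the camera images.
- blank: The medal blank: a plain brass disc, 50 mm in diameter and 6 mm thick, about 0.1 kg, lying flat on the tray plate, wholly outside the pocket and 60 to 110 mm from its centre. Origin at the centre of its underside, z up.
- pocket (a point): Centre of the mouth of the round pocket (54 mm diameter, 6 mm deep, dark floor: the seated blank is flush), level with the tray plate's top face, 74 mm above the bench. Moves with the tray; x points the way the tray goes in, z up. The aluminium plate is flat, nothing stands up from it; it reaches from x = -110 to +60 mm and y = -135 to +135 mm of this point and ends at the front panel.
- tray (a joint): How far the tray is pulled out, m: 0.20 fully out (as found), 0 fully home against its stop. It slides level and straight along the pocket point's x, takes about 5 N to move, stays where it is left.
- tray_front (a point): Centre of the outer face of the tray's upright front panel, 50 mm above the bench; x points into the machine, like the pocket point's. The panel is 300 mm wide (y), 12 mm thick, from 28 to 74 mm above the bench, flat (the dark strip is only a mark); the bench before it is free. With the tray home the panel lies against the machine's front face, this face 12 mm before it.
- marker: The laser marker, a fixed grey and white cabinet 360 mm wide and 440 mm deep with an amber window. Origin under the middle of its front face, x running into the machine, z up; the tray slides out to -x. It is 100 mm tall at the front and 370 mm tall from 60 mm farther back. Its front face is 90 mm beyond the pocket's centre while the tray is out.
- tag_a: A flat steel tag 50 x 28 x 4 mm lying in its own rectangular pocket, 6 mm deep, 10 mm towards x and 90 mm towards +y of the round pocket. Origin at the centre of its underside. Stays there.
- tag_b: The same, 10 mm towards x and 90 mm towards -y of the round pocket. Stays there.
- pot: Lidded steel pot, 92 mm in diameter, 115 mm tall with the knob, on the bench; origin under its middle. Not part of the job.
- pliers: Small pliers with red handles, about 165 mm long, 12 mm high, lying on the bench; origin under the pivot. Not part of the job.
- file: Flat file with a wooden handle, 205 mm long, 18 mm high, lying on the bench; origin under the root of the handle. Not part of the job.
- small_blank: A smaller brass disc, 36 mm in diameter, 4 mm thick, lying on top of the laser marker's low front ledge, 100 mm above the bench; origin at the centre of its underside. Not part of the job.
- ring_block: Dark wooden block 60 x 45 x 40 mm on the bench; origin under its middle. Not part of the job.
Not all that is in view belongs to the job. What is shaped like the blank but blue or grey is not meant. What is shaped like the tag_a but turquoise is not meant.

How it is judged:
On the way:
1. the blank lies flat in the round pocket while the tray is still well out (horizontal distance between blank and pocket below 0.004 m and z of blank in the frame of pocket below -0.0045 m and angle between blank's own z axis and vertical below 0.04 rad and value of joint tray above 0.12 m), for 0.3 s.
At the end, for the whole second after the job is handed in: The blank lies in the round pocket (centre within 4 mm of the pocket's, underside at least 4.5 mm below the plate's top face, level within 0.04 rad) and at rest, both tags lie in their pockets, and the tray is within 4 mm of fully home (horizontal distance between blank and pocket below 0.004 m and z of blank in the frame of pocket below -0.0045 m and angle between blank's own z axis and vertical below 0.04 rad and z of each of tag_a, tag_b in the frame of pocket below -0.003 m and value of joint tray below 0.004 m and linear speed of blank below 0.02 m/s); the robot touches nothing.
It fails at once if the blank is lifted more than 10 mm off the tray plate (z of blank in the frame of pocket above 0.01 m).
It fails at once if the blank falls off the tray (z of blank in the frame of pocket below -0.02 m).
It fails at once if a tag leaves its pocket (z of any of tag_a, tag_b in the frame of pocket above 0.001 m).
It fails at once if one of the other things is shifted by more than 20 mm (distance of any of pot, pliers, file, small_blank, ring_block from where it was at the start of the episode above 0.02 m).
It also fails if it takes over 54 s, if anything falls off the work surface, if the arm or the gripper's body presses on something with over 40 N, if the wrist force passes 120 N, or if a joint passes its speed limit or range.

## Working session

There is one attempt and no reset: what is moved stays moved. The work goes in short steps, Python scripts to look and compute and a tool call to move; the robot and the scene stay as the last step left them, time stands still between calls to the robot, and variables do not carry over. Pictures are saved under pics/ and viewed, at most 10 in all, crops included, and the job is handed in when it is done.

Besides the shell and the picture viewer there is one more tool, called as name(argument=value, ...), one argument or row to a line, values as JSON. arm_command: Moves the arm, as the interface text tells. Its arguments: {"type":"object","properties":{"steps":{"type":"array","items":{"type":"object","properties":{"linear":{"type":"array","items":{"type":"number","minimum":-1,"maximum":1}},"delta_rot":{"type":"array","items":{"type":"number","minimum":-1,"maximum":1}}}}},"claw":{"type":"number"},"force":{"type":"number"}},"required":["steps"]}

```bash
mkdir -p pics; ls; cat > h.py <<'E'
import numpy as np, cv2
from cell import ctrl
from scipy.spatial.transform import Rotation as R
def ray(pic,px,T=None):
    "px (col,row) -> origin, dir in world"
    K=np.array(pic["K"]); E=np.array(pic["extrinsics"]) if T is None else T
    u,v=px; d=np.array([(u-K[0,2])/K[0,0],-(v-K[1,2])/K[1,1],-1])
    return E[:3,3],E[:3,:3]@d
def onz(pic,px,z,T=None):
    o,d=ray(pic,px,T); return o+d*(z-o[2])/d[2]
def toolT(s):
    M=np.eye(4); M[:3,:3]=R.from_rotvec(s["eef_rot"]).as_matrix(); M[:3,3]=s["position"]; return M
def wrist():
    s=ctrl.state(); p=ctrl.get_image("wrist"); return p,toolT(s)@np.array(p["T_tool_cam"])
def pin(p,n): return [(round(r["confidence"],2),(r["at"][1]*640,r["at"][0]*400)) for r in ctrl.pinpoint(p,n)]
E
python3 - <<'E'
from h import *
s=ctrl.state(); print(s["position"],s["eef_rot"],s["t"],ctrl.grip_depth)
for c in ("top","side"):
    p=ctrl.get_image(c); cv2.imwrite(f"pics/{c}.png",p["image"])
    for n,z in (("blank",.074),("pocket",.074),("tray_front",.05),("marker",0),("tag_a",.07),("small_blank",.1)):
        print(c,n,[(a,np.round(b),onz(p,b,z).round(3)) for a,b in pin(p,n)])
E
```

```text
pics
[ 0.2260429  -0.44521628  0.19739025] [-3.05332063e+00 -7.30697379e-01  7.60630377e-04] 0.0 -0.0187
top blank [(0.74, array([410., 166.]), array([ 0.667, -0.304,  0.074])), (0.69, array([282., 183.]), array([ 0.628, -0.015,  0.074])), (0.57, array([334., 188.]), array([ 0.617, -0.13 ,  0.074])), (0.55, array([306., 133.]), array([ 0.744, -0.068,  0.074]))]
top pocket [(0.77, array([248., 206.]), array([0.576, 0.061, 0.074]))]
top tray_front [(0.91, array([299., 214.]), array([ 0.561, -0.053,  0.05 ]))]
top marker [(0.92, array([213., 202.]), array([0.596, 0.153, 0.   ]))]
top tag_a [(0.82, array([252., 164.]), array([0.672, 0.055, 0.07 ])), (0.48, array([210., 301.]), array([0.368, 0.14 , 0.07 ]))]
top small_blank [(0.74, array([178., 227.]), array([0.527, 0.208, 0.1  ]))]
side blank [(0.7, array([286., 225.]), array([ 0.625, -0.011,  0.074])), (0.64, array([315., 213.]), array([ 0.593, -0.085,  0.074])), (0.53, array([263., 206.]), array([ 0.713, -0.024,  0.074]))]
side pocket [(0.75, array([280., 255.]), array([0.581, 0.067, 0.074]))]
side tray_front [(0.77, array([323., 233.]), array([ 0.551, -0.06 ,  0.05 ])), (0.69, array([378., 188.]), array([ 0.519, -0.28 ,  0.05 ]))]
side marker [(0.68, array([252., 295.]), array([0.598, 0.155, 0.   ]))]
side tag_a [(0.89, array([330., 351.]), array([0.361, 0.182, 0.07 ])), (0.7, array([404., 219.]), array([ 0.402, -0.204,  0.07 ])), (0.66, array([305., 283.]), array([0.491, 0.089, 0.07 ])), (0.57, array([255., 236.]), array([0.667, 0.058, 0.07 ]))]
side small_blank [(0.49, array([256., 304.]), array([0.53, 0.2 , 0.1 ]))]
```

View pics/top.png

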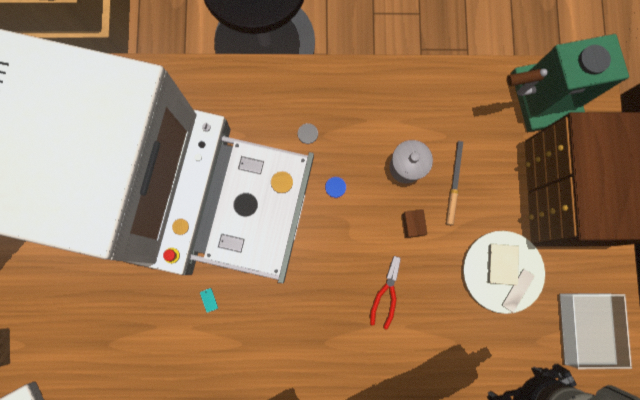

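View pics/side.png

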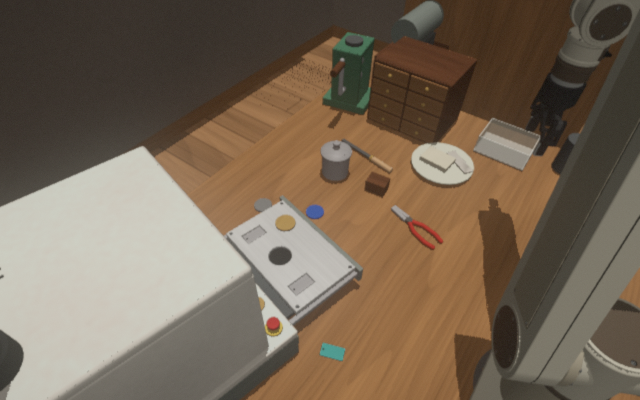

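The brass disc on the tray plate at (282,183) is the blank. The blue disc (335,188) and the grey one (308,133) are off the tray, and the disc at (180,227) is small_blank on the ledge. The pocket is the dark circle at (246,205). I'll measure and confirm with a crop.

```bash
cat >> h.py <<'E'
def measure(p,T=None,seedb=None,seedp=None):
    "blank centre (top z .08) and pocket centre (z .074) by colour, near given world seeds"
    im=p["image"]; hsv=cv2.cvtColor(im,cv2.COLOR_BGR2HSV); out=[]
    mb=cv2.inRange(hsv,(10,110,110),(30,255,255)); mp=cv2.inRange(hsv,(0,0,0),(179,255,75))
    for m,z,seed in ((mb,.08,seedb),(mp,.074,seedp)):
        n,l,st,c=cv2.connectedComponentsWithStats(m); best=None
        for i in range(1,n):
            if st[i,4]<80: continue
            w=onz(p,c[i],z,T); d=np.hypot(*(w[:2]-seed))
            if best is None or d<best[0]: best=(d,i)
        i=best[1]; cs,_=cv2.findContours((l==i).astype(np.uint8),cv2.RETR_EXTERNAL,cv2.CHAIN_APPROX_NONE)
        k=max(cs,key=len)[:,0].astype(float)
        P=np.array([onz(p,q,z,T)[:2] for q in k],np.float32)
        (cx,cy),r=cv2.minEnclosingCircle(P); e=cv2.fitEllipse(P)
        out.append((np.array(e[0]).round(4),np.array(e[1]).round(4),st[i,4]))
    return out
E
python3 - <<'E'
from h import *
p=ctrl.get_image("top"); 
b,k=measure(p,None,np.array([.627,-.013]),np.array([.578,.064])); print(b,k)
d=k[0]-b[0]; print(d,np.hypot(*d),np.degrees(np.arctan2(d[1],d[0])))
ta,tb=onz(p,(252,164),.072),onz(p,(231,243),.072); print(ta,tb)
for q in ((311,153),(283,281)): print(onz(p,q,.074))
cv2.imwrite("pics/crop.png",cv2.resize(p["image"][110:310,140:380],None,fx=3,fy=3,interpolation=2)[:600])
E
```

```text
(array([ 0.63  , -0.0137]), array([0.0458, 0.0464]), np.int32(358)) (array([0.5801, 0.0668]), array([0.046, 0.047]), np.int32(369))
[-0.0499  0.0805] 0.0947114565403785 121.79377133042706
[0.67228927 0.05347896 0.072     ] [0.49423014 0.09670142 0.072     ]
[ 0.69764664 -0.07966828  0.074     ]
[ 0.411184   -0.01856647  0.074     ]
```

View pics/crop.png

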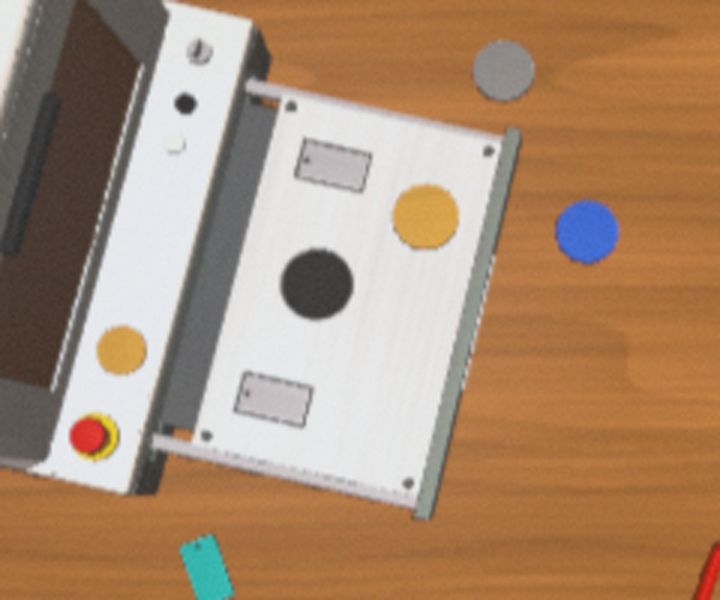

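The crop shows the brass blank on the plate left of the panel, the dark round pocket, and both tags in place. I'll go above the spot behind the blank, with tool x along the push direction.

arm_command(
  steps=[
    {"linear":[0.4235,-0.118,0]},
    {"linear":[0.4235,-0.118,0]},
    {"linear":[0.4235,-0.118,0]},
    {"linear":[0.4235,-0.118,0]},
    {"linear":[0.4235,-0.118,0]},
    {"linear":[0.4235,-0.118,0]},
    {"linear":[0.4235,-0.118,0]},
    {"linear":[0.4235,-0.118,0]},
    {"linear":[0.4235,-0.118,0]},
    {"linear":[0.4235,-0.118,0]},
    {"linear":[0.4235,-0.118,0]},
    {"delta_rot":[0,0,-0.0293]},
    {"delta_rot":[0,0,-0.0293]},
    {"delta_rot":[0,0,-0.0293]},
    {"delta_rot":[0,0,-0.0293]},
    {"delta_rot":[0,0,-0.0293]},
    {"delta_rot":[0,0,-0.0293]},
    {"delta_rot":[0,0,-0.0293]},
    {"delta_rot":[0,0,-0.0293]},
    {"delta_rot":[0,0,-0.0293]},
  ],
  claw=0.3,
)

```text
invalid input
```

```bash
cat > look.py <<'E'
from h import *
import sys
p,T=wrist(); cv2.imwrite(f"pics/{sys.argv[1]}.png",p["image"])
s=ctrl.state(); M=toolT(s); print(s["t"],M[:3,3].round(4),"xang",np.degrees(np.arctan2(M[1,0],M[0,0])).round(2),"tilt",M[:3,2].round(3),s["opening"],s["force"],s["joints"])
try:
    b,k=measure(p,T,np.array([.63,-.0137]),np.array([.58,.0668])); print(b,k)
    d=k[0]-b[0]; print("push",np.hypot(*d),np.degrees(np.arctan2(d[1],d[0])))
    for n,c in (("b",b[0]),("k",k[0])): print(n,"in tool",(M[:3,:3].T@(np.r_[c,.074]-M[:3,3])).round(4))
except Exception as e: print(e)
E
python3 look.py w1
```

```text
0.8 [ 0.2264 -0.4459  0.1983] xang 26.92 tilt [ 0. -0. -1.] 0.0855204448780259 [ 0.47975899 -0.82173873  0.08047381] [-1.10099764e+00  2.40556786e-01  5.02359651e-03  1.33517530e+00
 -6.66178060e-06  1.57077481e+00]
(array([ 0.1837, -0.4469]), array([0.3576, 0.5949]), np.int32(142448)) (array([ 0.1734, -0.3015]), array([0.0869, 0.3672]), np.int32(29748))
push 0.14576436464376336 94.0520105785324
b in tool [-0.0385 -0.0184  0.1243]
k in tool [ 0.0181 -0.1527  0.1243]
```

View pics/w1.png

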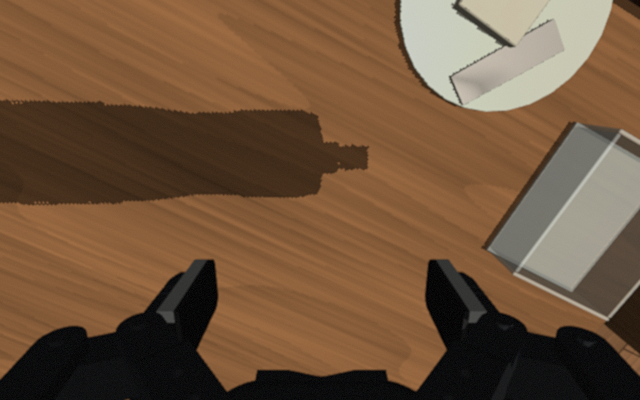

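The arm hasn't moved: the wrist view shows bench, the plate and the clear box only. The call was refused, so I'll resend it with both fields in every row.

arm_command(
  steps=[
    {"linear":[0.4235,-0.118,0],"delta_rot":[0,0,0]},
    {"linear":[0.4235,-0.118,0],"delta_rot":[0,0,0]},
    {"linear":[0.4235,-0.118,0],"delta_rot":[0,0,0]},
    {"linear":[0.4235,-0.118,0],"delta_rot":[0,0,0]},
    {"linear":[0.4235,-0.118,0],"delta_rot":[0,0,0]},
    {"linear":[0.4235,-0.118,0],"delta_rot":[0,0,0]},
    {"linear":[0.4235,-0.118,0],"delta_rot":[0,0,0]},
    {"linear":[0.4235,-0.118,0],"delta_rot":[0,0,0]},
    {"linear":[0.4235,-0.118,0],"delta_rot":[0,0,0]},
    {"linear":[0.4235,-0.118,0],"delta_rot":[0,0,0]},
    {"linear":[0.4235,-0.118,0],"delta_rot":[0,0,0]},
    {"linear":[0,0,0],"delta_rot":[0,0,-0.0293]},
    {"linear":[0,0,0],"delta_rot":[0,0,-0.0293]},
    {"linear":[0,0,0],"delta_rot":[0,0,-0.0293]},
    {"linear":[0,0,0],"delta_rot":[0,0,-0.0293]},
    {"linear":[0,0,0],"delta_rot":[0,0,-0.0293]},
    {"linear":[0,0,0],"delta_rot":[0,0,-0.0293]},
    {"linear":[0,0,0],"delta_rot":[0,0,-0.0293]},
    {"linear":[0,0,0],"delta_rot":[0,0,-0.0293]},
    {"linear":[0,0,0],"delta_rot":[0,0,-0.0293]},
  ],
  claw=0.3,
)

```text
t: 3.3
position: [0.6543, -0.0539, 0.1981]
eef_rot: [-1.518, -2.75, 0.0]
force: [0.3, -0.1, 0.0]
opening: 0.0301
grip_force: 0.0
```

```bash
python3 look.py w2
```

```text
3.35 [ 0.6543 -0.0539  0.1981] xang 122.4 tilt [-0.  0. -1.] 0.02986125955215444 [-0.22016799  0.55845186  0.20185803] [-8.21541702e-02  5.68766332e-01  4.96319441e-01  1.49869055e+00
  7.04341413e-06  9.23079395e-01]
(array([ 0.6733, -0.0899]), array([0.3539, 0.6139]), np.int32(131314)) (array([0.5871, 0.0551]), array([0.0228, 0.0536]), np.int32(1665))
push 0.16868740320486295 120.73075342648706
b in tool [-0.0406 -0.0032  0.1241]
k in tool [0.128  0.0017 0.1241]
```

View pics/w2.png

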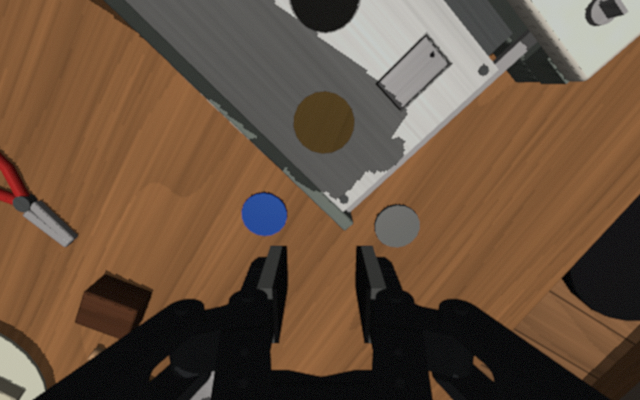

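The shadowed blank is at (324,122) and the pocket at about (325,5), cut off at the top. The fingers straddle column 321, so it's already nearly aligned.

```bash
python3 - <<'E'
from h import *
p,T=wrist(); M=toolT(ctrl.state())
def tl(w): return (M[:3,:3].T@(w-M[:3,3])).round(4)
for n,q,z in (("b",(324,122),.08),("bL",(293.5,122),.08),("bR",(354.5,122),.08),("bT",(324,91.5),.08),("bB",(324,153),.08),("pocket bottom",(325,32),.074),("pL",(290,2),.074),("pR",(359,2),.074)):
    w=onz(p,q,z,T); print(n,w.round(4),tl(w))
print(pin(p,"blank"),pin(p,"pocket"))
E
```

```text
b [ 0.6301 -0.0133  0.08  ] [0.0472 0.0009 0.1181]
bL [ 0.6092 -0.0265  0.08  ] [ 0.047  -0.0238  0.1181]
bR [ 0.651 -0.     0.08 ] [0.0474 0.0257 0.1181]
bT [0.6173 0.0068 0.08  ] [0.071  0.0007 0.1181]
bB [ 0.6437 -0.0347  0.08  ] [0.0218 0.0012 0.1181]
pocket bottom [0.5944 0.0444 0.074 ] [0.115  0.001  0.1241]
pL [0.5609 0.0478 0.074 ] [ 0.1356 -0.0257  0.1242]
pR [0.6049 0.0756 0.074 ] [0.136  0.0264 0.1241]
[(0.96, (318.592, 122.39999999999999)), (0.95, (262.784, 212.08)), (0.84, (395.392, 225.32000000000002))] [(0.52, (122.17599999999999, 295.12))]
```

Blank at tool (0.047, 0.001) and pocket at (0.142, 0.001): a straight 95 mm push along tool x. Descending to near the plate, then feeling for it.

arm_command(
  steps=[
    {"linear":[0,0.008,0.3],"delta_rot":[0,0,0]},
    {"linear":[0,0,0.35],"delta_rot":[0,0,0]},
    {"linear":[0,0,0.25],"delta_rot":[0,0,0]},
    {"linear":[0,0,0.08],"delta_rot":[0,0,0]},
    {"linear":[0,0,0],"delta_rot":[0,0,0]},
    {"linear":[0,0,0.017],"delta_rot":[0,0,0]},
    {"linear":[0,0,0.017],"delta_rot":[0,0,0]},
  ],
)

```text
t: 4.38
position: [0.6563, -0.0535, 0.0782]
eef_rot: [1.526, 2.743, 0.002]
force: [0.2, 0.0, 0.5]
opening: 0.0299
grip_force: 0.0
```

arm_command(
  steps=[
    {"linear":[0,0,0.012],"delta_rot":[0,0,0]},
    {"linear":[0,0,0],"delta_rot":[0,0,0]},
    {"linear":[0,0,0.012],"delta_rot":[0,0,0]},
    {"linear":[0,0,0],"delta_rot":[0,0,0]},
  ],
)

```text
t: 4.88
position: [0.655, -0.0534, 0.0736]
eef_rot: [-1.527, -2.745, 0.0]
force: [-0.3, -0.1, -0.5]
opening: 0.03
grip_force: 0.0
```

arm_command(
  steps=[
    {"linear":[0,0,0.01],"delta_rot":[0,0,0]},
    {"linear":[0,0,0],"delta_rot":[0,0,0]},
  ],
)

```text
t: 5.12
position: [0.655, -0.0534, 0.0724]
eef_rot: [-1.527, -2.745, 0.0]
force: [0.3, 0.3, -0.6]
opening: 0.0295
grip_force: 0.0
```

arm_command(
  steps=[
    {"linear":[0,0,0.009],"delta_rot":[0,0,0]},
    {"linear":[0,0,0],"delta_rot":[0,0,0]},
  ],
)

```text
t: 5.38
position: [0.655, -0.0534, 0.0713]
eef_rot: [-1.527, -2.745, 0.0]
force: [-0.4, 0.3, 0.3]
opening: 0.0299
grip_force: 0.0
```

arm_command(
  steps=[
    {"linear":[0,0,0.009],"delta_rot":[0,0,0]},
    {"linear":[0,0,0],"delta_rot":[0,0,0]},
  ],
)

```text
t: 5.62
position: [0.655, -0.0533, 0.0703]
eef_rot: [-1.527, -2.746, 0.0]
force: [-0.6, 0.3, 1.0]
opening: 0.03
grip_force: 0.0
```

arm_command(
  steps=[
    {"linear":[0,0,0.009],"delta_rot":[0,0,0]},
    {"linear":[0,0,0],"delta_rot":[0,0,0]},
  ],
)

```text
t: 5.88
position: [0.655, -0.0534, 0.0692]
eef_rot: [-1.527, -2.746, 0.0]
force: [0.4, 0.5, -0.6]
opening: 0.0299
grip_force: 0.0
```

arm_command(
  steps=[
    {"linear":[0,0,0.009],"delta_rot":[0,0,0]},
    {"linear":[0,0,0],"delta_rot":[0,0,0]},
  ],
)

```text
t: 6.12
position: [0.655, -0.0534, 0.0681]
eef_rot: [-1.527, -2.746, 0.0]
force: [-0.6, -0.8, 0.7]
opening: 0.03
grip_force: 0.0
```

```bash
python3 look.py w3
```

```text
6.175 [ 0.6551 -0.0534  0.0682] xang 121.85 tilt [-0.  0. -1.] 0.030012285730133717 [ 0.05165229 -1.12530789  0.47813146] [-8.12721138e-02  6.27126212e-01  2.57170040e-01  1.20099306e+00
  2.96964499e-06  9.33618095e-01]
(array([ 0.6806, -0.1014]), array([0.0523, 0.0733]), np.int32(6853)) (array([0.6702, 0.0554]), array([0.0334, 0.0624]), np.int32(998))
push 0.15714451947172703 93.79467226831578
b in tool [-0.0543 -0.0037 -0.0058]
k in tool [ 0.0844  0.0703 -0.0058]
```

View pics/w3.png

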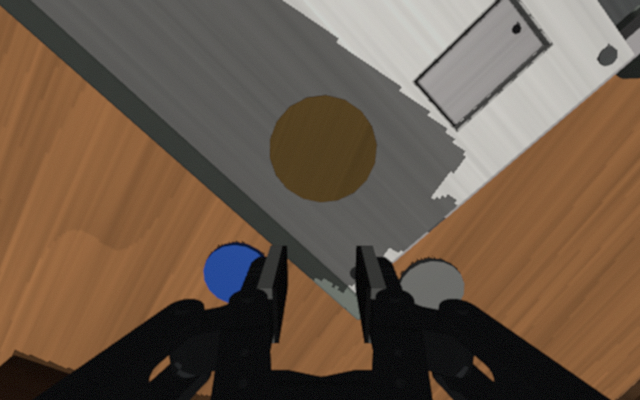

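The view shows the blank at (323,148), and the fingertips (inner edges at columns 287 and 356, row 247) not yet on the plate. I'll work out the tip position in the tool frame from this.

```bash
python3 - <<'E'
from h import *
p=ctrl.get_image("wrist"); C=np.array(p["T_tool_cam"]); K=p["K"]
print(C.round(4),K)
for opn,a,b,row in ((.030,287,356,247),(.0855,216,428,261)):
    for q in (a,b):
        Dp=K[0][0]*opn/(b-a); d=np.array([(q-K[0][2])/K[0][0],-(row-K[1][2])/K[1][1],-1])*Dp
        print((C[:3,:3]@d+C[:3,3]).round(4))
M=toolT(ctrl.state())
for q in ((323,148),(323,202),(323,95)):
    w=onz(p,q,.08,toolT(ctrl.state())@C); print((M[:3,:3].T@(w-M[:3,3])).round(4))
E
```

```text
[[-1.500e-03  9.556e-01  2.945e-01  7.530e-02]
 [ 1.000e+00  1.200e-03  1.200e-03 -7.000e-04]
 [ 8.000e-04  2.945e-01 -9.556e-01 -1.771e-01]
 [ 0.000e+00  0.000e+00  0.000e+00  1.000e+00]] [[357.7486094    0.         321.11280302]
 [  0.         357.7486094  195.99560669]
 [  0.           0.           1.        ]]
[ 0.0084 -0.0157 -0.035 ]
[ 0.0083  0.0143 -0.035 ]
[ 0.0079 -0.0433 -0.047 ]
[ 0.0077  0.0422 -0.0469]
[ 0.0477  0.     -0.0118]
[ 0.0213  0.     -0.0118]
[ 0.0714  0.     -0.0118]
```

arm_command(
  steps=[
    {"linear":[0,0,0.015],"delta_rot":[0,0,0]},
    {"linear":[0,0,0],"delta_rot":[0,0,0]},
  ],
)

```text
t: 6.48
position: [0.6549, -0.0533, 0.0662]
eef_rot: [-1.526, -2.745, 0.0]
force: [0.2, -0.5, 1.4]
opening: 0.0296
grip_force: 0.0
```

arm_command(
  steps=[
    {"linear":[0,0,0.012],"delta_rot":[0,0,0]},
    {"linear":[0,0,0],"delta_rot":[0,0,0]},
  ],
)

```text
t: 6.72
position: [0.655, -0.0533, 0.0648]
eef_rot: [-1.527, -2.745, 0.0]
force: [-1.2, -0.2, 0.3]
opening: 0.0301
grip_force: 0.0
```

```bash
python3 - <<'E'
from h import *
p=ctrl.get_image("side"); E=np.array(p["extrinsics"]);K=np.array(p["K"])
M=toolT(ctrl.state())
im=p["image"].copy()
s=4;x0,y0=200,130
c=cv2.resize(im[y0:y0+145,x0:x0+190],None,fx=s,fy=s,interpolation=2)
for t,col in (((0,0,0),(0,0,255)),((0,0,-.02),(0,255,0)),((0,0,-.04),(255,0,0))):
    w=np.r_[M[:3,3]+M[:3,:3]@np.array(t),1]; q=np.linalg.inv(E)@w
    u=K[0,0]*q[0]/-q[2]+K[0,2]; v=K[1,1]*-q[1]/-q[2]+K[1,2]; print(u,v)
    cv2.circle(c,(int((u-x0)*s),int((v-y0)*s)),4,col,1)
cv2.imwrite("pics/s2.png",c)
E
```

```text
287.9132412488079 211.52888015778052
287.5171792661159 206.27694562927698
287.1087081756565 200.86046154944196
```

View pics/s2.png

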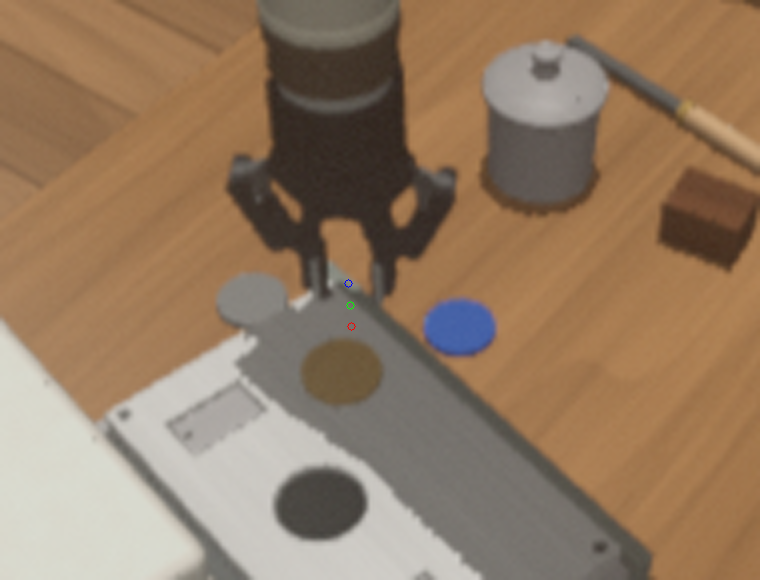

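The side view shows the real fingertips (around row 297 in the crop) well above the reported TCP (red circle), by about 30 mm. That matches the 35 mm from the wrist picture, so the tips are still about 20–25 mm above the plate. I'll keep lowering carefully.

arm_command(
  steps=[
    {"linear":[0,0,0.05],"delta_rot":[0,0,0]},
    {"linear":[0,0,0.05],"delta_rot":[0,0,0]},
    {"linear":[0,0,0],"delta_rot":[0,0,0]},
  ],
)

```text
t: 7.15
position: [0.6543, -0.0533, 0.0518]
eef_rot: [-1.526, -2.744, 0.001]
force: [-1.1, 0.5, -0.8]
opening: 0.0303
grip_force: 0.0
```

arm_command(
  steps=[
    {"linear":[0,0,0.015],"delta_rot":[0,0,0]},
    {"linear":[0,0,0],"delta_rot":[0,0,0]},
  ],
)

```text
t: 7.4
position: [0.6551, -0.0534, 0.0511]
eef_rot: [-1.527, -2.746, -0.0]
force: [0.2, -0.1, -0.4]
opening: 0.03
grip_force: 0.0
```

arm_command(
  steps=[
    {"linear":[0,0,0.015],"delta_rot":[0,0,0]},
    {"linear":[0,0,0],"delta_rot":[0,0,0]},
  ],
)

```text
t: 7.65
position: [0.655, -0.0534, 0.0493]
eef_rot: [-1.527, -2.746, 0.0]
force: [0.1, -0.1, 0.3]
opening: 0.03
grip_force: 0.0
```

arm_command(
  steps=[
    {"linear":[0,0,0.015],"delta_rot":[0,0,0]},
    {"linear":[0,0,0],"delta_rot":[0,0,0]},
  ],
)

```text
t: 7.9
position: [0.655, -0.0534, 0.0474]
eef_rot: [-1.527, -2.745, 0.0]
force: [-0.1, -0.1, -0.3]
opening: 0.0302
grip_force: 0.0
```

arm_command(
  steps=[
    {"linear":[0,0,0.015],"delta_rot":[0,0,0]},
    {"linear":[0,0,0],"delta_rot":[0,0,0]},
  ],
)

```text
t: 8.15
position: [0.6549, -0.0533, 0.0455]
eef_rot: [-1.526, -2.745, 0.0]
force: [-0.2, 0.6, 0.2]
opening: 0.0299
grip_force: 0.0
```

arm_command(
  steps=[
    {"linear":[0,0,0.012],"delta_rot":[0,0,0]},
    {"linear":[0,0,0],"delta_rot":[0,0,0]},
  ],
)

```text
t: 8.4
position: [0.655, -0.0534, 0.0442]
eef_rot: [-1.527, -2.745, 0.0]
force: [-0.2, 0.7, -0.1]
opening: 0.0299
grip_force: 0.0
```

```bash
python3 look.py w4
```

```text
8.45 [ 0.6551 -0.0534  0.0442] xang 121.85 tilt [-0. -0. -1.] 0.030165151160721163 [ 0.01519141  0.84177859 -0.0675989 ] [-8.12733792e-02  6.45525335e-01  2.24692399e-01  1.15010629e+00
 -1.49628744e-05  9.33643444e-01]
(array([ 0.6729, -0.0903]), array([0.0395, 0.0539]), np.int32(4835)) (array([0.6703, 0.0545]), array([0.0329, 0.061 ]), np.int32(1255))
push 0.1448233406602679 91.0286810779671
b in tool [-0.0408 -0.0043 -0.0298]
k in tool [ 0.0836  0.0699 -0.0298]
```

View pics/w4.png

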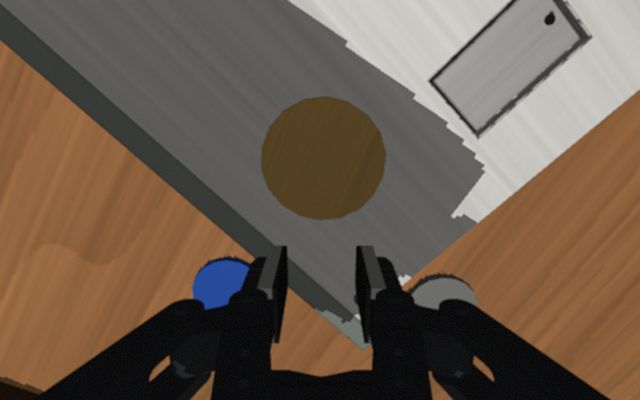

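The blank is at (323,158), 124 px wide. The finger edges suggest about 5 mm still to go to the plate.

arm_command(
  steps=[
    {"linear":[0,0,0.015],"delta_rot":[0,0,0]},
    {"linear":[0,0,0],"delta_rot":[0,0,0]},
  ],
)

```text
t: 8.7
position: [0.6549, -0.0534, 0.0423]
eef_rot: [-1.527, -2.745, 0.0]
force: [1.0, -0.2, 0.2]
opening: 0.0298
grip_force: 0.0
```

arm_command(
  steps=[
    {"linear":[0,0,0.01],"delta_rot":[0,0,0]},
    {"linear":[0,0,0],"delta_rot":[0,0,0]},
  ],
)

```text
t: 8.95
position: [0.655, -0.0534, 0.0412]
eef_rot: [-1.527, -2.745, 0.0]
force: [0.8, 0.2, 0.3]
opening: 0.0295
grip_force: 0.0
```

arm_command(
  steps=[
    {"linear":[0,0,0.01],"delta_rot":[0,0,0]},
    {"linear":[0,0,0],"delta_rot":[0,0,0]},
  ],
)

```text
t: 9.2
position: [0.6552, -0.0534, 0.0407]
eef_rot: [1.526, 2.745, 0.0]
force: [-0.3, -0.4, 2.9]
opening: 0.0296
grip_force: 1.6
```

Contact at TCP z 0.0407. I'll lift 2.5 mm and push about 88 mm along tool x.

arm_command(
  steps=[
    {"linear":[0,0,-0.023],"delta_rot":[0,0,0]},
    {"linear":[0.06,0,0],"delta_rot":[0,0,0]},
    {"linear":[0.06,0,0],"delta_rot":[0,0,0]},
    {"linear":[0.03,0,0],"delta_rot":[0,0,0]},
    {"linear":[0.04,0,0],"delta_rot":[0,0,0]},
    {"linear":[0.04,0,0],"delta_rot":[0,0,0]},
    {"linear":[0.04,0,0],"delta_rot":[0,0,0]},
    {"linear":[0.04,0,0],"delta_rot":[0,0,0]},
    {"linear":[0.04,0,0],"delta_rot":[0,0,0]},
    {"linear":[0.04,0,0],"delta_rot":[0,0,0]},
    {"linear":[0.04,0,0],"delta_rot":[0,0,0]},
    {"linear":[0.04,0,0],"delta_rot":[0,0,0]},
    {"linear":[0.04,0,0],"delta_rot":[0,0,0]},
    {"linear":[0.04,0,0],"delta_rot":[0,0,0]},
    {"linear":[0.04,0,0],"delta_rot":[0,0,0]},
    {"linear":[0.04,0,0],"delta_rot":[0,0,0]},
    {"linear":[0.04,0,0],"delta_rot":[0,0,0]},
    {"linear":[0.03,0,0],"delta_rot":[0,0,0]},
    {"linear":[0,0,0],"delta_rot":[0,0,0]},
  ],
)

```text
t: 11.58
position: [0.6106, 0.0183, 0.0429]
eef_rot: [-1.526, -2.746, -0.0]
force: [0.1, 0.7, 0.6]
opening: 0.0303
grip_force: 0.0
```

```bash
python3 look.py w5
```

```text
11.625 [0.6107 0.0182 0.043 ] xang 121.87 tilt [-0.  0. -1.] 0.030027989252767305 [-0.14350999  0.07551958  0.50851289] [2.97107352e-02 5.60320682e-01 6.87030792e-02 1.07920937e+00
 1.43997814e-04 1.04433408e+00]
(array([ 0.5957, -0.0742]), array([0.0051, 0.0087]), np.int32(92)) (array([0.5813, 0.0669]), array([0.0512, 0.0595]), np.int32(10092))
push 0.14183289463308574 95.82716219273459
b in tool [-0.0705 -0.0615 -0.0311]
k in tool [ 0.0569  0.0007 -0.031 ]
```

View pics/w5.png

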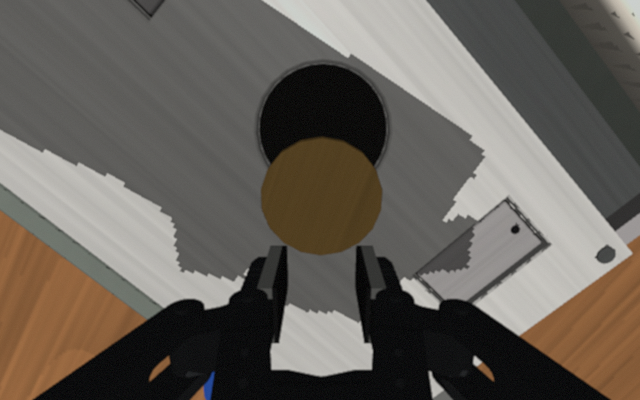

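The blank is at (321,195), already overlapping the pocket, which is centred near (323,125) with its rim at columns 257–389 and top row 61. Lateral alignment is within a millimetre.

```bash
python3 - <<'E'
from h import *
p,T=wrist(); M=toolT(ctrl.state())
def tl(w): return (M[:3,:3].T@(w-M[:3,3])).round(4)
for n,q,z in (("bB",(321.5,254),.08),("bT",(321.5,136),.08),("bL",(261,195),.08),("bR",(382,195),.08),("pT",(323,61),.074),("pL",(257.5,122),.074),("pR",(389,122),.074)):
    print(n,tl(onz(p,q,z,T)))
E
```

```text
bB [ 0.0062 -0.0007 -0.0371]
bT [ 0.0568 -0.0007 -0.0371]
bL [ 0.0328 -0.0255 -0.0371]
bR [ 0.0327  0.024  -0.0371]
pT [ 0.0846 -0.0001 -0.0311]
pL [ 0.0616 -0.0264 -0.0311]
pR [ 0.0616  0.0264 -0.0311]
```

arm_command(
  steps=[
    {"linear":[0.025,0.003,0],"delta_rot":[0,0,0]},
    {"linear":[0.025,0.003,0],"delta_rot":[0,0,0]},
    {"linear":[0.025,0,0],"delta_rot":[0,0,0]},
    {"linear":[0.025,0,0],"delta_rot":[0,0,0]},
    {"linear":[0.025,0,0],"delta_rot":[0,0,0]},
    {"linear":[0.025,0,0],"delta_rot":[0,0,0]},
    {"linear":[0.02,0,0],"delta_rot":[0,0,0]},
    {"linear":[0.015,0,0],"delta_rot":[0,0,0]},
    {"linear":[0.015,0,0],"delta_rot":[0,0,0]},
    {"linear":[0,0,0],"delta_rot":[0,0,0]},
  ],
)

```text
t: 12.92
position: [0.5985, 0.039, 0.0428]
eef_rot: [-1.526, -2.746, -0.0]
force: [-0.4, -0.3, -0.3]
opening: 0.0298
grip_force: 0.0
```

```bash
python3 look.py w6
```

```text
12.975 [0.5986 0.0389 0.0429] xang 121.86 tilt [-0.  0. -1.] 0.030202148970109467 [-0.08256942 -1.50570266  0.06573791] [6.47446901e-02 5.40508188e-01 3.39225294e-02 1.06441138e+00
 1.51698056e-04 1.07956354e+00]
(array([ 0.5062, -0.0611]), array([0.0535, 0.0803]), np.int32(9856)) (array([0.5796, 0.0652]), array([0.0494, 0.0554]), np.int32(3020))
push 0.14607960158762756 59.836731214189484
b in tool [-0.0361 -0.1313 -0.0311]
k in tool [ 0.0324 -0.0023 -0.0311]
```

View pics/w6.png

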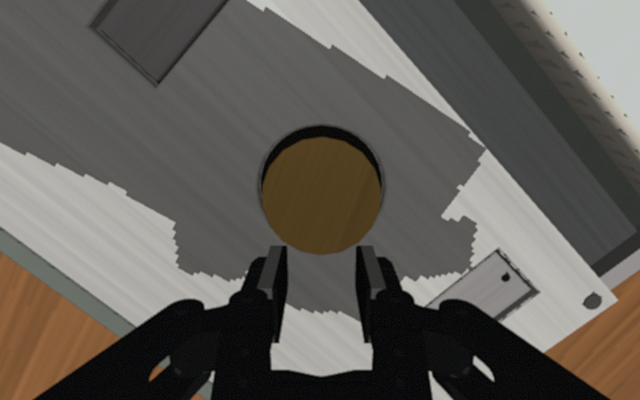

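The blank is at (321,195), still riding on the plate, with a dark gap of about 11 px left at the pocket's far side. That was my last allowed view, so I'll measure numerically from here.

```bash
cat > m.py <<'E'
from h import *
s=ctrl.state(); p,T=wrist(); M=toolT(s)
hsv=cv2.cvtColor(p["image"],cv2.COLOR_BGR2HSV); 
m=cv2.inRange(hsv,(8,110,40),(32,255,255)); m[:, :200]=0; m[:,440:]=0; m[:80]=0; m[275:]=0
n,l,st,c=cv2.connectedComponentsWithStats(m); i=1+np.argmax(st[1:,4]); 
mm=(l==i).astype(np.uint8); k=max(cv2.findContours(mm,0,1)[0],key=len); e=cv2.fitEllipse(k)
print("blank box",st[i],"ell",np.round(e,2) if 0 else e)
for z in (.08,.074): print(z,"tool",(M[:3,:3].T@(onz(p,e[0],z,T)-M[:3,3])).round(4),onz(p,e[0],z,T).round(4),"diam mm",e[1][0]/357.7*1000*(np.linalg.inv(T)@np.r_[onz(p,e[0],z,T),1])[2])
g=p["image"].max(2)
x=int(e[0][0]); y=int(e[0][1])
print("col up",g[y-85:y-40,x].tolist()); print("row left",g[y,x-75:x-50].tolist()); print("row right",g[y,x+50:x+75].tolist())
print("down",g[y+45:y+85,x].tolist())
print(s["t"],M[:3,3].round(4),s["force"].round(2))
E
python3 m.py
```

```text
blank box [  262   136   119   118 10925] ell ((320.7856750488281, 194.60317993164062), (116.19198608398438, 117.9037857055664), 88.16808319091797)
0.08 tool [ 0.0328 -0.001  -0.0371] [0.5805 0.0662 0.08  ] diam mm -47.5335565565466
0.074 tool [ 0.031  -0.001  -0.0311] [0.5814 0.0646 0.074 ] diam mm -49.570418919269805
col up [93, 94, 93, 92, 90, 93, 90, 90, 91, 90, 91, 91, 92, 89, 78, 59, 32, 14, 7, 14, 8, 12, 14, 10, 9, 14, 16, 45, 70, 82, 82, 83, 83, 83, 82, 82, 82, 82, 81, 82, 81, 84, 82, 82, 82]
row left [88, 85, 88, 87, 87, 87, 87, 88, 88, 90, 87, 82, 76, 63, 51, 58, 58, 61, 75, 78, 79, 82, 81, 81, 79]
row right [78, 78, 75, 76, 77, 78, 77, 78, 79, 75, 69, 57, 55, 55, 69, 80, 84, 91, 91, 92, 93, 91, 90, 90, 90]
down [76, 80, 79, 76, 78, 78, 80, 78, 77, 76, 77, 78, 79, 78, 77, 79, 85, 87, 87, 87, 85, 87, 85, 86, 85, 87, 87, 88, 88, 89, 88, 90, 90, 91, 91, 92, 91, 91, 90, 93]
12.975 [0.5986 0.0389 0.0429] [-0.08 -1.51  0.07]
```

arm_command(
  steps=[
    {"linear":[0.01,0,0],"delta_rot":[0,0,0]},
    {"linear":[0.01,0,0],"delta_rot":[0,0,0]},
    {"linear":[0,0,0],"delta_rot":[0,0,0]},
  ],
)

```text
t: 13.4
position: [0.5974, 0.0409, 0.0429]
eef_rot: [-1.526, -2.746, -0.0]
force: [0.5, -0.4, -0.1]
opening: 0.0299
grip_force: 0.0
```

```bash
python3 m.py
```

```text
blank box [  263   139   117   113 10249] ell ((320.91650390625, 195.5680389404297), (111.15071868896484, 115.57998657226562), 88.63029479980469)
0.08 tool [ 0.0324 -0.0009 -0.0371] [0.5795 0.0679 0.08  ] diam mm -45.51065503489818
0.074 tool [ 0.0305 -0.001  -0.0311] [0.5805 0.0663 0.074 ] diam mm -47.46081763136742
col up [95, 93, 94, 93, 95, 93, 94, 94, 94, 91, 93, 92, 92, 92, 90, 90, 93, 93, 89, 78, 61, 35, 15, 8, 14, 14, 10, 13, 16, 38, 55, 67, 76, 77, 79, 76, 77, 75, 77, 77, 77, 76, 77, 78, 77]
row left [87, 88, 87, 89, 89, 89, 88, 91, 91, 91, 86, 78, 72, 57, 52, 58, 47, 28, 48, 74, 76, 77, 78, 77, 80]
row right [77, 77, 74, 74, 72, 76, 77, 77, 74, 55, 32, 53, 65, 58, 60, 75, 82, 87, 89, 91, 90, 88, 89, 91, 91]
down [76, 77, 76, 77, 74, 75, 75, 77, 78, 76, 77, 78, 78, 82, 86, 88, 89, 89, 90, 87, 89, 88, 87, 87, 85, 87, 86, 88, 88, 86, 86, 88, 89, 90, 88, 90, 91, 90, 91, 91]
13.4 [0.5974 0.0409 0.0429] [ 0.46 -0.42 -0.07]
```

The blank is tipping in: it looks foreshortened and darker. Nudging on.

arm_command(
  steps=[
    {"linear":[0.01,0,0],"delta_rot":[0,0,0]},
    {"linear":[0.01,0,0],"delta_rot":[0,0,0]},
    {"linear":[0,0,0],"delta_rot":[0,0,0]},
  ],
)

```text
t: 13.82
position: [0.5961, 0.0429, 0.0429]
eef_rot: [-1.526, -2.746, 0.0]
force: [0.4, -0.6, -0.3]
opening: 0.0299
grip_force: 0.0
```

```bash
python3 m.py
```

```text
blank box [  263   145   117   112 10131] ell ((320.87744140625, 200.88763427734375), (110.28760528564453, 115.16085815429688), 88.62403869628906)
0.08 tool [ 0.0301 -0.001  -0.0371] [0.5794 0.068  0.08  ] diam mm -45.376704795392605
0.074 tool [ 0.0281 -0.001  -0.0311] [0.5804 0.0663 0.074 ] diam mm -47.32067656529345
col up [93, 94, 92, 94, 94, 95, 95, 94, 94, 93, 94, 93, 91, 92, 90, 92, 91, 92, 93, 90, 78, 58, 31, 13, 9, 16, 8, 10, 16, 22, 41, 54, 69, 76, 78, 78, 79, 76, 76, 78, 79, 78, 77, 78, 78]
row left [87, 89, 90, 89, 88, 91, 90, 90, 90, 90, 88, 81, 73, 58, 53, 59, 56, 31, 42, 69, 76, 77, 76, 77, 79]
row right [75, 75, 75, 74, 75, 75, 76, 76, 68, 46, 40, 58, 57, 54, 66, 79, 84, 88, 91, 90, 90, 88, 90, 90, 92]
down [78, 75, 77, 76, 74, 76, 79, 75, 76, 75, 76, 77, 78, 84, 87, 89, 90, 90, 89, 89, 89, 86, 87, 87, 86, 88, 88, 89, 88, 90, 88, 88, 89, 88, 89, 92, 91, 92, 93, 91]
13.825 [0.5961 0.0429 0.0429] [ 0.36 -0.65 -0.28]
```

The blank stayed put while the fingers passed over its rear edge without force, so it has sunk. I'll pat it down in the middle with nearly shut fingers to make sure it is flat.

arm_command(
  steps=[
    {"linear":[0,0,-0.1],"delta_rot":[0,0,0]},
    {"linear":[0.08,0,0],"delta_rot":[0,0,0]},
    {"linear":[0.08,0,0],"delta_rot":[0,0,0]},
    {"linear":[0.07,0,0],"delta_rot":[0,0,0]},
    {"linear":[0,0,0.04],"delta_rot":[0,0,0]},
    {"linear":[0,0,0.02],"delta_rot":[0,0,0]},
    {"linear":[0,0,0],"delta_rot":[0,0,0]},
  ],
  claw=0.75,
)

```text
t: 14.75
position: [0.5814, 0.066, 0.0471]
eef_rot: [-1.527, -2.745, 0.001]
force: [-0.0, 0.1, 0.7]
opening: 0.0106
grip_force: 0.0
```

arm_command(
  steps=[
    {"linear":[0,0,0.015],"delta_rot":[0,0,0]},
    {"linear":[0,0,0],"delta_rot":[0,0,0]},
  ],
)

```text
t: 15.0
position: [0.5816, 0.0661, 0.0457]
eef_rot: [-1.527, -2.745, 0.0]
force: [-0.6, -0.6, -0.1]
opening: 0.0108
grip_force: 0.0
```

arm_command(
  steps=[
    {"linear":[0,0,0.015],"delta_rot":[0,0,0]},
    {"linear":[0,0,0],"delta_rot":[0,0,0]},
  ],
)

```text
t: 15.25
position: [0.5815, 0.0662, 0.0439]
eef_rot: [-1.527, -2.745, 0.0]
force: [0.6, 0.9, 0.6]
opening: 0.0108
grip_force: 0.0
```

arm_command(
  steps=[
    {"linear":[0,0,0.01],"delta_rot":[0,0,0]},
    {"linear":[0,0,0],"delta_rot":[0,0,0]},
  ],
)

```text
t: 15.5
position: [0.5816, 0.0663, 0.0428]
eef_rot: [-1.527, -2.746, 0.0]
force: [-0.7, -0.7, 0.9]
opening: 0.0105
grip_force: 0.0
```

arm_command(
  steps=[
    {"linear":[0,0,0.01],"delta_rot":[0,0,0]},
    {"linear":[0,0,0],"delta_rot":[0,0,0]},
  ],
)

```text
t: 15.75
position: [0.5815, 0.0663, 0.0416]
eef_rot: [-1.527, -2.746, 0.0]
force: [0.1, -0.4, -0.1]
opening: 0.0105
grip_force: 0.0
```

arm_command(
  steps=[
    {"linear":[0,0,0.01],"delta_rot":[0,0,0]},
    {"linear":[0,0,0],"delta_rot":[0,0,0]},
  ],
)

```text
t: 16.0
position: [0.5817, 0.0663, 0.0414]
eef_rot: [1.526, 2.745, 0.0]
force: [-2.1, 0.7, 4.8]
opening: 0.0109
grip_force: 2.4
```

Contact at z 0.0414, about plate level, so it looks flush. One firmer press, then rise and measure.

arm_command(
  steps=[
    {"linear":[0,0,0.01],"delta_rot":[0,0,0]},
    {"linear":[0,0,0],"delta_rot":[0,0,0]},
  ],
)

```text
t: 16.25
position: [0.5818, 0.0663, 0.0413]
eef_rot: [1.526, 2.745, 0.001]
force: [-5.0, -1.1, 11.4]
opening: 0.0103
grip_force: 5.6
```

arm_command(
  steps=[
    {"linear":[0,0,-0.2],"delta_rot":[0,0,0]},
    {"linear":[-0.3,0,-0.1],"delta_rot":[0,0,0]},
    {"linear":[-0.15,0,0],"delta_rot":[0,0,0]},
    {"linear":[0,0,0],"delta_rot":[0,0,0]},
    {"linear":[0,0,0],"delta_rot":[0,0,0]},
  ],
  claw=1,
)

```text
t: 16.88
position: [0.6088, 0.0208, 0.074]
eef_rot: [-1.525, -2.743, 0.002]
force: [-0.2, -0.3, -0.6]
opening: -0.0
grip_force: 0.0
```

```bash
cat > v.py <<'E'
from h import *
s=ctrl.state(); p,T=wrist()
im=p["image"]; hsv=cv2.cvtColor(im,cv2.COLOR_BGR2HSV)
P=np.linalg.inv(T); K=np.array(p["K"])
def proj(w): q=P@np.r_[w,1]; return np.array([K[0,0]*q[0]/-q[2]+K[0,2],K[1,1]*-q[1]/-q[2]+K[1,2]])
c0=np.array([.5803,.0666,.074]); print("t",s["t"],"expected px",proj(c0),s["force"].round(2))
m=cv2.inRange(hsv,(8,110,40),(32,255,255)); n,l,st,c=cv2.connectedComponentsWithStats(m)
i=min(range(1,n),key=lambda i:np.hypot(*(c[i]-proj(c0)))+(1e4 if st[i,4]<500 else 0))
k=max(cv2.findContours((l==i).astype(np.uint8),0,1)[0],key=len)[:,0]
W=np.array([onz(p,q,.074,T)[:2] for q in k.astype(float)],np.float32); e=cv2.fitEllipse(W); print("blank if flush",e, st[i])
cen=np.array(e[0]); g=im.max(2).astype(int)
for a in range(0,360,30):
    u=np.array([np.cos(np.radians(a)),np.sin(np.radians(a))]); r=np.arange(.022,.033,.0005)
    v=[]
    for x in r:
        q=proj(np.r_[cen+u*x,.074]).round().astype(int); v.append(int(g[q[1],q[0]]) if 0<=q[1]<400 and 0<=q[0]<640 else -1)
    print(a,v)
E
python3 v.py
```

```text
t 16.875 expected px [322.68119856 131.36790327] [-0.17 -0.28 -0.57]
blank if flush ((0.5811095833778381, 0.06534627079963684), (0.04916580766439438, 0.04926092550158501), 117.56498718261719) [ 273   82  101  102 8061]
0 [68, 67, 67, 67, 69, 66, 59, 58, 72, 72, 80, 81, 82, 81, 82, 82, 80, 81, 80, 82, 82, 81, 83]
30 [67, 66, 68, 69, 68, 60, 41, 34, 48, 52, 61, 78, 82, 83, 83, 82, 84, 82, 82, 80, 80, 80, 80]
60 [68, 67, 66, 66, 63, 62, 53, 17, 5, 26, 46, 56, 65, 73, 82, 80, 80, 80, 81, 80, 81, 82, 81]
90 [73, 71, 72, 72, 70, 45, 16, 10, 8, 12, 9, 24, 57, 61, 65, 78, 83, 82, 81, 81, 84, 83, 85]
120 [72, 70, 71, 71, 70, 57, 32, 11, 10, 8, 5, 4, 60, 71, 66, 70, 80, 83, 83, 84, 86, 86, 87]
150 [71, 71, 70, 73, 72, 53, 26, 3, 14, 6, 7, 37, 59, 67, 66, 75, 84, 85, 86, 88, 87, 87, 86]
180 [70, 71, 70, 67, 69, 59, 47, 8, 5, 21, 51, 60, 57, 69, 78, 78, 81, 81, 83, 81, 81, 81, 81]
210 [70, 71, 70, 68, 69, 55, 32, 28, 53, 55, 57, 66, 76, 80, 82, 80, 82, 81, 78, 78, 78, 78, 78]
240 [69, 68, 67, 67, 67, 68, 61, 53, 58, 74, 76, 76, 82, 84, 81, 79, 80, 81, 79, 81, 78, 79, 80]
270 [69, 69, 68, 69, 68, 64, 64, 67, 73, 78, 82, 80, 82, 83, 81, 81, 81, 80, 79, 79, 79, 79, 79]
300 [68, 67, 66, 69, 68, 67, 67, 73, 74, 80, 80, 81, 79, 80, 78, 78, 77, 75, 77, 76, 78, 78, 81]
330 [65, 66, 64, 67, 68, 63, 61, 70, 78, 78, 80, 80, 79, 79, 81, 79, 80, 79, 78, 79, 81, 81, 80]
```

If flush, the blank measures as a true 49.2 × 49.3 mm circle, with gaps running from 0 mm at the rear to about 4 mm at the front. So it is flat in the pocket, about 2 mm off centre. Next I go in front of the panel, turned so that the camera faces away from the machine.

arm_command(
  steps=[
    {"linear":[0,0,-0.4],"delta_rot":[0,0,0]},
    {"linear":[-0.191,-0.334,0],"delta_rot":[0,0,-0.029]},
    {"linear":[0,0,0],"delta_rot":[0,0,0.029]},
    {"linear":[-0.191,-0.334,0],"delta_rot":[0,0,0]},
    {"linear":[-0.191,-0.334,0],"delta_rot":[0,0,0]},
    {"linear":[0,0,0],"delta_rot":[0,0,-0.029]},
    {"linear":[0,0,0],"delta_rot":[0,0,-0.029]},
    {"linear":[0,0,0],"delta_rot":[0,0,-0.029]},
    {"linear":[0,0,0],"delta_rot":[0,0,-0.029]},
    {"linear":[0,0,0],"delta_rot":[0,0,-0.029]},
    {"linear":[0,0,0],"delta_rot":[0,0,-0.029]},
    {"linear":[0,0,0],"delta_rot":[0,0,-0.029]},
    {"linear":[0,0,0],"delta_rot":[0,0,-0.029]},
    {"linear":[0,0,0],"delta_rot":[0,0,-0.029]},
    {"linear":[0,0,0],"delta_rot":[0,0,-0.029]},
    {"linear":[0,0,0],"delta_rot":[0,0,-0.029]},
    {"linear":[0,0,0],"delta_rot":[0,0,-0.029]},
    {"linear":[0,0,0],"delta_rot":[0,0,-0.029]},
    {"linear":[0,0,0],"delta_rot":[0,0,0]},
  ],
)

```text
t: 19.3
position: [0.5438, -0.1005, 0.1229]
eef_rot: [1.966, -2.449, -0.002]
force: [0.4, -0.2, 0.5]
opening: -0.0003
grip_force: 0.0
```

```bash
python3 - <<'E'
from h import *
s=ctrl.state(); M=toolT(s); print(s["t"],M[:3,3].round(4),np.degrees(np.arctan2(M[1,0],M[0,0])),s["joints"].round(3),s["force"].round(2))
u=np.array([np.cos(np.radians(77.5)),np.sin(np.radians(77.5)),0]); st=np.array([.5803,.0666,0])-u*.172; st[2]=.026
print("start",st,"in tool",(M[:3,:3].T@(st-M[:3,3])).round(4)/.12)
p=ctrl.get_image("top"); print(onz(p,(335,188),0), [(a,onz(p,b,.05).round(3)) for a,b in pin(p,"tray_front")], [(a,onz(p,b,.074).round(3)) for a,b in pin(p,"blank")])
E
```

```text
19.3 [ 0.5438 -0.1005  0.1229] -102.48620232525599 [-0.183  0.388  0.011  1.195  0.    -1.536] [ 0.36 -0.2   0.45]
start [ 0.54307239 -0.10132291  0.026     ] in tool [0.0075     0.00333333 0.8075    ]
[ 0.63007163 -0.13754419  0.        ] [(0.81, array([ 0.561, -0.06 ,  0.05 ]))] [(0.84, array([0.58 , 0.07 , 0.074])), (0.8, array([ 0.742, -0.077,  0.074]))]
```

arm_command(
  steps=[
    {"linear":[0,0,0.3],"delta_rot":[0,0,0]},
    {"linear":[0,0,0.3],"delta_rot":[0,0,0]},
    {"linear":[0,0,0.2],"delta_rot":[0,0,0]},
    {"linear":[0,0,0],"delta_rot":[0,0,0]},
    {"linear":[-0.1,0,0],"delta_rot":[0,0,0]},
    {"linear":[-0.1,0,0],"delta_rot":[0,0,0]},
    {"linear":[-0.04,0,0],"delta_rot":[0,0,0]},
    {"linear":[-0.04,0,0],"delta_rot":[0,0,0]},
    {"linear":[-0.04,0,0],"delta_rot":[0,0,0]},
    {"linear":[-0.04,0,0],"delta_rot":[0,0,0]},
    {"linear":[-0.04,0,0],"delta_rot":[0,0,0]},
    {"linear":[-0.04,0,0],"delta_rot":[0,0,0]},
  ],
)

```text
t: 20.95
position: [0.5557, -0.0503, 0.0274]
eef_rot: [1.967, -2.449, 0.001]
force: [0.1, -3.9, 1.5]
opening: 0.0004
grip_force: 2.2
```

Contact: about 4 N against the push. Pushing the tray in.

arm_command(
  steps=[
    {"linear":[-0.06,0,0],"delta_rot":[0,0,0]},
    {"linear":[-0.08,0,0],"delta_rot":[0,0,0]},
    {"linear":[-0.08,0,0],"delta_rot":[0,0,0]},
    {"linear":[-0.08,0,0],"delta_rot":[0,0,0]},
    {"linear":[-0.08,0,0],"delta_rot":[0,0,0]},
    {"linear":[-0.08,0,0],"delta_rot":[0,0,0]},
    {"linear":[-0.08,0,0],"delta_rot":[0,0,0]},
    {"linear":[-0.08,0,0],"delta_rot":[0,0,0]},
    {"linear":[-0.08,0,0],"delta_rot":[0,0,0]},
    {"linear":[-0.08,0,0],"delta_rot":[0,0,0]},
    {"linear":[0,0,0],"delta_rot":[0,0,0]},
  ],
)

```text
t: 22.32
position: [0.5756, 0.0438, 0.027]
eef_rot: [-1.97, 2.446, 0.004]
force: [0.3, -0.1, -0.1]
opening: -0.0001
grip_force: 0.0
```

```bash
python3 - <<'E'
from h import *
s=ctrl.state(); M=toolT(s); print(s["t"],M[:3,3].round(4),s["joints"].round(2),s["force"].round(2))
p=ctrl.get_image("top"); print([(a,onz(p,b,.05).round(3)) for a,b in pin(p,"tray_front")], [(a,onz(p,b,.074).round(3)) for a,b in pin(p,"blank")],[(a,onz(p,b,0).round(3)) for a,b in pin(p,"marker")])
E
```

```text
22.325 [0.5756 0.0438 0.027 ] [ 0.07  0.52 -0.05  1.    0.   -1.28] [ 0.28 -0.08 -0.07]
[] [(0.83, array([ 0.747, -0.077,  0.074])), (0.56, array([ 0.618, -0.13 ,  0.074]))] []
```

About 90 mm remains by geometry. Pushing 80 mm more, then feeling for the stop.

arm_command(
  steps=[
    {"linear":[-0.05,0,0],"delta_rot":[0,0,0]},
    {"linear":[-0.08,0,0],"delta_rot":[0,0,0]},
    {"linear":[-0.08,0,0],"delta_rot":[0,0,0]},
    {"linear":[-0.08,0,0],"delta_rot":[0,0,0]},
    {"linear":[-0.08,0,0],"delta_rot":[0,0,0]},
    {"linear":[-0.08,0,0],"delta_rot":[0,0,0]},
    {"linear":[-0.08,0,0],"delta_rot":[0,0,0]},
    {"linear":[-0.08,0,0],"delta_rot":[0,0,0]},
    {"linear":[-0.04,0,0],"delta_rot":[0,0,0]},
    {"linear":[-0.02,0,0],"delta_rot":[0,0,0]},
  ],
)

```text
t: 23.78
position: [0.5932, 0.1205, 0.0273]
eef_rot: [-1.968, 2.448, -0.0]
force: [0.1, -3.8, -1.7]
opening: 0.0002
grip_force: 2.1
```

arm_command(
  steps=[
    {"linear":[-0.02,0,0],"delta_rot":[0,0,0]},
    {"linear":[-0.02,0,0],"delta_rot":[0,0,0]},
  ],
)

```text
t: 24.02
position: [0.5941, 0.1246, 0.0273]
eef_rot: [1.967, -2.449, 0.0]
force: [1.7, -5.3, -1.2]
opening: 0.0002
grip_force: 2.1
```

arm_command(
  steps=[
    {"linear":[-0.02,0,0],"delta_rot":[0,0,0]},
    {"linear":[-0.02,0,0],"delta_rot":[0,0,0]},
  ],
)

```text
t: 24.28
position: [0.5953, 0.1294, 0.0273]
eef_rot: [-1.968, 2.449, -0.0]
force: [1.0, -4.5, -1.9]
opening: 0.0
grip_force: 2.1
```

arm_command(
  steps=[
    {"linear":[-0.015,0,0],"delta_rot":[0,0,0]},
    {"linear":[-0.015,0,0],"delta_rot":[0,0,0]},
  ],
)

```text
t: 24.52
position: [0.596, 0.1326, 0.0273]
eef_rot: [1.967, -2.449, 0.001]
force: [0.0, -7.8, -0.1]
opening: -0.0003
grip_force: 3.6
```

arm_command(
  steps=[
    {"linear":[-0.015,0,0],"delta_rot":[0,0,0]},
    {"linear":[-0.015,0,0],"delta_rot":[0,0,0]},
  ],
)

```text
t: 24.78
position: [0.5959, 0.1324, 0.0274]
eef_rot: [1.961, -2.447, 0.008]
force: [-1.8, -15.8, 2.9]
opening: 0.0001
grip_force: 8.1
```

The force rose to 16 N with no further motion, and the panel face is at the geometric home position (78 mm). Backing off.

arm_command(
  steps=[
    {"linear":[0.1,0,0],"delta_rot":[0,0,0]},
    {"linear":[0.3,0,0],"delta_rot":[0,0,0]},
    {"linear":[0.3,0,0],"delta_rot":[0,0,0]},
    {"linear":[0.2,0,-0.4],"delta_rot":[0,0,0]},
    {"linear":[0.2,-0.2,-0.4],"delta_rot":[0,0,0]},
    {"linear":[0,0,0],"delta_rot":[0,0,0]},
    {"linear":[0,0,0],"delta_rot":[0,0,0]},
  ],
)

```text
t: 25.65
position: [0.5916, 0.0033, 0.1234]
eef_rot: [-1.967, 2.447, 0.002]
force: [-0.1, -0.9, 0.0]
opening: 0.0001
grip_force: 0.0
```

```bash
python3 - <<'E'
from h import *
s=ctrl.state(); print(s["t"],s["position"].round(3),s["force"].round(2))
u=np.array([np.cos(np.radians(77.5)),np.sin(np.radians(77.5))]); k=np.array([.5803,.0666])
for c in ("top","side"):
    p=ctrl.get_image(c)
    for n,z in (("tray_front",.05),("marker",0),("small_blank",.1)):
        for a,b in pin(p,n): w=onz(p,b,z); print(c,n,a,w.round(3),"along",((w[:2]-k)@u).round(4))
E
```

```text
25.65 [0.592 0.003 0.123] [-0.1  -0.93  0.04]
top tray_front 0.51 [0.61  0.135 0.05 ] along 0.0731
top marker 0.79 [0.601 0.158 0.   ] along 0.0939
top small_blank 0.79 [0.525 0.202 0.1  ] along 0.1197
side tray_front 0.72 [0.595 0.137 0.05 ] along 0.0722
side marker 0.67 [0.599 0.164 0.   ] along 0.0991
side small_blank 0.54 [0.532 0.197 0.1  ] along 0.1171
```

The tray front moved about 0.20 m in both cameras and small_blank hasn't moved. Handing in.

```bash
python3 -c "
from cell import ctrl
print(ctrl.hand_in())"
```

```text
the job is handed in; nothing more can be done
None
```

I handed the job in at about 26 s: the blank measured flat and flush in the round pocket, about 2 mm off centre, and the tray is pushed in to its stop; the hand-in returned no verdict, and I couldn't check the blank or tags once the tray was inside.

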